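Wedge up the rocking tool chest on the jeweller's bench

TASK

The little blue tool chest rocks because its front right foot is too short. Push the pale wooden wedge along the bench, thin end first, in under that foot until the chest stands firm, without jacking it up off its other feet; then press down firmly on the chest's top above that foot for a moment to prove that it no longer rocks, and move clear. Do not pick anything up, and leave the chest and everything else standing where it is.

Things in the scene. Friction and masses are not known exactly. Their poses are not given: they have to be found in the camera images.
- chest: flat blue steel chest of small grey drawers, 3 kg, loose on the bench: 200 mm deep (its x), 280 mm wide (its y), 70 mm high with its feet; origin on the bench under its centre. Drawers with brass knobs face its own -x, the robot's side: front is -x, right is -y. Feet 80 mm before/behind and 120 mm beside the origin: three brass balls hold its underside 20 mm up; the front right one is a 26 mm square steel pad, too short
- corner (a point): point of the chest's flat top, 70 mm up, straight above the middle of the short front right foot, 20 mm from the chest's side. That foot's underside hangs 6 to 11 mm above the bench, differing each time. Unwedged, pressing here with 3 to 8 N (10 is a fair test) tips the chest until the foot meets the bench; the back left foot rises as much
- foot_front_left (a point): lowest point of the front left ball foot, on the bench
- foot_back_left (a point): lowest point of the back left ball foot, on the bench
- foot_back_right (a point): lowest point of the back right ball foot, on the bench
- wedge: pale wooden wedge lying flat right of the chest: 120 mm long (its x), 50 mm wide (its y), 60 g; origin at the centre of its underside. The +x end is 3 mm thick and points roughly at the short foot, 20 to 70 mm away; it thickens evenly to 19 mm at the upright -x end. It slides with under 1 N; bearing on the foot it takes several N; over some 10 N it lifts or shoves the chest
- jar: small amber glass jar with a brass lid, 44 mm across, 55 mm high, standing on the chest's top near its back left corner; origin at the centre of its underside
- pliers: orange-handled pliers lying on the bench in front of the chest, 155 mm long, 13 mm high; origin about the middle, jaws towards its +x
- file: needle file with a pale wooden handle, 215 mm long, 22 mm high, lying behind the lane along which the wedge is pushed; origin about the middle, blade towards its +x
- spool: red plastic spool standing upright, 48 mm across, 36 mm high, in front of the chest; origin at the centre of its underside
- polish_cup: round green pot of polish, 60 mm across, 42 mm high, left of the chest; origin at the centre of its underside
- bench_block: square steel block 60 x 60 x 20 mm, left of the chest near its front; origin at the centre of its underside
Not all that is in view belongs to the job. What is meant by the wedge is not pink, purple or red, and is the larger of those in its own colour.

How it is judged:
By the outcome, as a careful person would: the job done as asked, in the order asked, and still so for the second after the job is handed in, with the robot touching nothing.
It also fails if it takes over 51 s, if anything falls off the work surface, if the arm or the gripper's body presses on something with over 40 N, if the wrist force passes 120 N, or if a joint passes its speed limit or range.

ROBOT

A 6-joint arm with a two-finger parallel gripper is mounted at the origin on the work surface. World frame = base frame: x ahead of the robot, y to its left, z up, the work surface at z = 0. Lengths are in m, angles in degrees, forces in N, time in s.
With the tool pointing down it reaches from about 0.25 to 0.725 m from the base axis. Payload 9.7 kg.
Tool frame: the origin (TCP) lies between the finger pads; the fingertips stand 22 mm ahead of it and the grasp point (between the pads) lies 3 mm ahead of it; z points along the fingers, y is the line along which they close (so a half turn about z gives the same grasp; the last joint's range is limited). The gripper opens to 85 mm and grips with 20 to 120 N. Pads are 22 mm wide; open, the fingers measure 114 mm over their backs; the gripper's body (76 mm by 85 mm) begins 54 mm behind the grasp point. The pads swing forward as they close: fully open they stand 13 mm farther back than shut.
Start: joints at [65.432, 4.979, 10.078, 95.1, 0, 90], TCP at [0.229, 0.5, 0.253] pointing down, gripper open.
Joint ranges: [-179.16, 179.16], [-48.56, 103.87], [-65.8, 70.77], [-126.05, 130.52], [-82.76, 87.17], [-180, 180]. Speed limits (degrees/s): [127.2, 127.2, 147.25, 180, 180, 180].

INTERFACE

Orientations are given as [roll, pitch, yaw] about the fixed x, y, z axes, in that order (R = Rz(yaw) Ry(pitch) Rx(roll)).
In Python, from workcell import bot, viewer, finder gives the robot as it stands.
- The arm moves only by the tool move_arm, never from a script. Its arguments are lists of equal length, an entry for each row: "offset": the shift along the tool's x, y, z in cm, a list of three; "twist": the turn, a rotation vector about the tool's x, y, z in rad, a list of three; "grip": the opening, from 0 (shut) to 1 (fully open). In form: {"offset": [[x, y, z], ...], "twist": [[ax, ay, az], ...], "grip": [grip, ...]}. A call has 1 to 5 rows; each row shifts and turns the commanded pose from where the row before left it, along the tool's axes as they then stand; what a row does not reach is not made up. A row lasts 1/10 s, in which the tool goes at most 50 mm and 8.59 degrees, less where a joint would pass 70% of its speed; a pose out of reach is approached as far as the arm can. A call is refused whole if a number of a shift passes 5 or a number of a turn 0.15, either way. A call with a gripper value outside its range is refused whole. The fingers move at their own pace and stop on an object; "force" is the grip in N (left out, the last holds). Time passes only in rows, so rows that do not move let the fingers close. It gives the time, the measured TCP pose, the force, the opening and the grip force at its end, in the units of the state.
- bot.get_obs(): the state, without advancing time (a new reading comes with each control period).
- viewer.camera(name): name is "side" or "top" or "wrist"; returns a dict with "color" (420x560x3 uint8, red, green, blue), "depth" (420x560 float32, m along the optical axis (not along the pixel's ray), 0 where there is no reading), "vfov" (degrees; the focal length in pixels is half the picture's height over the tangent of half this angle, whatever the lens; pixels are square), "cx", "cy" (the principal point, pixels), "k1" (the pictures are not rectified: a ray, as slopes to the right and down, at radius r is drawn at 1 + k1 r^2 times it, then the intrinsics apply), "position" and "attitude" of the camera in the world; the wrist camera has in their place "tool_from_camera" (4x4, takes a point from camera to tool coordinates, whose origin is the TCP and whose axes are the flange's). Camera axes: x right, y down, z forward; pixel columns grow to the right and rows downward; lengths in m; the calibration is good to about 2 mm. A picture is of the moment at which its call begins: read the wrist's pose just before it.
- bot.job_done(): hands the job in; it is judged then, once.
Trained networks look in a picture, given as the dict that the camera call returned (one of the last four; its "shot" number tells which), for a name from the list of things; names that differ only in an ending like _2 or _b are one class to them, and where a whole thing is asked for, a point or a joint stands for the part that bears it (a point fixed in the world has none). Each returns a list of dicts, best first, with "p" (0 to 1); they miss things now and then, are a little off and sometimes report something else, mostly with a low value. They report only what shows in the picture. A call takes as long as a camera call. They do not tell look-alikes from the thing itself.
- finder.boxes_of(picture, thing): "position" ([column, row] in pixels, amid what is visible of it).
- finder.pinpoint(picture, thing): "position" ([column, row] in pixels: a listed point, or the origin of a listed thing).
The state is a dict: "time": time; "q": joint angles; "qd": joint speeds; "joint_efforts": joint torques, N m; "ee_pos": TCP position; "tcp_rot": TCP orientation; "wrist_force": force on the tool from outside, world axes, zero at the start; "torque": the same for the moment, N m; "opening": finger opening in m; "grasp_force": force on a finger pad.
Only numpy, scipy, OpenCV 4.12 (cv2) and the standard library are available. Lean on these libraries where they do the work, as an engineer would, in place of code of your own. Each camera call takes 0.05 s, during which the arm holds its last target. There are 200 camera calls.

## Working session

There is one attempt and no reset: what is moved stays moved. The work goes in short steps, Python scripts to look and compute and a tool call to move; the robot and the scene stay as the last step left them, time stands still between calls to the robot, and variables do not carry over. Pictures are saved under pics/ and viewed, at most 10 in all, crops included, and the job is handed in when it is done.

Besides the shell and the picture viewer there is one more tool, called after "Call:" in YAML: its name, and indented under it one key for each argument. move_arm: Moves the arm, as the interface text tells. Its arguments: {"type":"object","properties":{"offset":{"type":"array","items":{"type":"array","items":{"type":"number"}}},"twist":{"type":"array","items":{"type":"array","items":{"type":"number"}}},"grip":{"type":"array","items":{"type":"number"}},"force":{"type":"number"}},"required":["offset","twist","grip"]}

```bash
mkdir -p pics; ls
cat > h.py <<'E'
import numpy as np, cv2
from scipy.spatial.transform import Rotation as R
from workcell import bot, viewer, finder
def rays(p,px):
    f=210/np.tan(np.radians(p["vfov"])/2)
    d=(np.atleast_2d(px).astype(float)-[p["cx"],p["cy"]])/f
    u=d.copy()
    for _ in range(20): u=d/(1+p["k1"]*(u**2).sum(1,keepdims=True))
    return np.c_[u,np.ones(len(u))]
def cam(p,obs=None):
    if "position" in p:
        a=np.array(p["attitude"],float)
        M=a if a.shape==(3,3) else R.from_euler('xyz',a,degrees=True).as_matrix()
        return M,np.array(p["position"])
    T=np.array(p["tool_from_camera"]);Rt=R.from_euler('xyz',obs["tcp_rot"],degrees=True).as_matrix()
    return Rt@T[:3,:3],Rt@T[:3,3]+np.array(obs["ee_pos"])
def onz(p,px,z,obs=None):
    M,t=cam(p,obs);d=rays(p,px)@M.T
    return t+d*((z-t[2])/d[:,2])[:,None]
def cloud(p,obs=None):
    M,t=cam(p,obs);v,u=np.mgrid[0:420,0:560]
    r=rays(p,np.c_[u.ravel(),v.ravel()])*p["depth"].reshape(-1,1)
    return (r@M.T+t).reshape(420,560,3)
def save(p,n): cv2.imwrite("pics/"+n,p["color"][:,:,::-1])
E
python3 - <<'E'
from h import *
o=bot.get_obs();print(o["ee_pos"],o["tcp_rot"],o["time"],o["wrist_force"])
P={n:viewer.camera(n) for n in("top","side")}
for n,p in P.items():
    print(n,p["position"],p["attitude"],p["vfov"],p["k1"]);save(p,n+"1.png")
    for t in["wedge","corner","chest","foot_front_left","foot_back_right","jar"]:
        z={"corner":.07,"jar":.07}.get(t,0)
        for r in finder.pinpoint(p,t)[:4]: print(t,np.round(r["p"],2),np.round(r["position"]),onz(p,r["position"],z).round(3))
E
```

```text
pics
[0.22860209 0.50000788 0.25259135] [-1.79922433e+02 -3.87588582e-04  1.55428823e+02] 0.0 [-0.07651679  0.59488183 -0.38873596]
top [0.39184203 0.06246875 1.14613047] [-171.869984     -0.53239946  -90.22743709] 47.65896568974513 -0.014602582160922792
wedge 0.81 [349. 134.] [[ 0.741 -0.14   0.   ]]
wedge 0.79 [293. 282.] [[0.378 0.003 0.   ]]
wedge 0.72 [399. 236.] [[ 0.486 -0.254  0.   ]]
wedge 0.63 [376. 304.] [[ 0.325 -0.192  0.   ]]
corner 0.8 [279. 219.] [[0.519 0.038 0.07 ]]
corner 0.17 [322. 238.] [[ 0.476 -0.058  0.07 ]]
chest 0.7 [239. 180.] [[0.626 0.135 0.   ]]
foot_front_left 0.68 [183. 201.] [[0.574 0.27  0.   ]]
jar 0.74 [200. 140.] [[0.706 0.222 0.07 ]]
side [0.52963674 0.81038225 0.62519004] [-127.11228291   -0.34717747 -178.07247459] 51.74104523922974 0.005727655744060218
wedge 0.92 [312. 198.] [[ 0.487 -0.053  0.   ]]
wedge 0.9 [370. 168.] [[ 0.326 -0.2    0.   ]]
wedge 0.82 [214. 178.] [[ 0.74  -0.132  0.   ]]
wedge 0.61 [364. 215.] [[0.367 0.008 0.   ]]
corner 0.95 [302. 194.] [[0.514 0.03  0.07 ]]
chest 0.77 [250. 251.] [[0.62  0.142 0.   ]]
foot_front_left 0.9 [270. 298.] [[0.57 0.27 0.  ]]
jar 0.77 [197. 249.] [[0.71  0.215 0.07 ]]
```

View pics/top1.png

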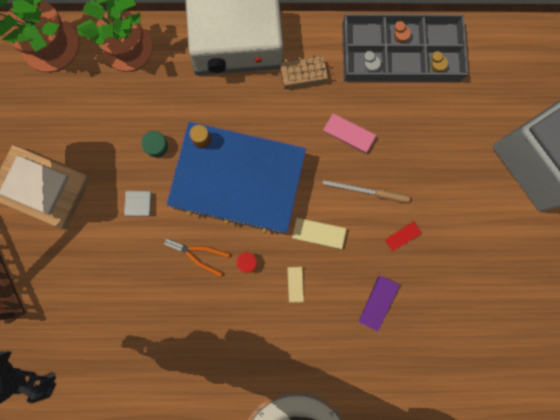

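View pics/side1.png

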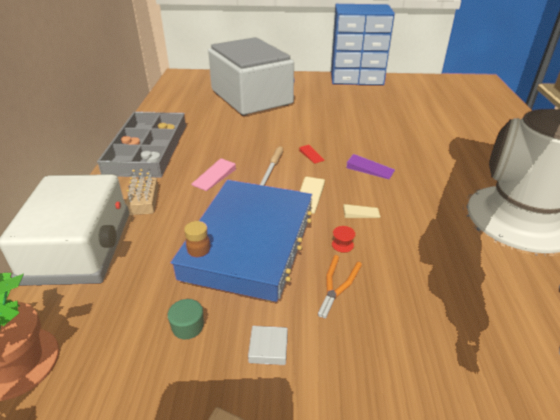

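The top view shows these look-alikes: large pale wedge (320,234), small pale (295,284), pink (350,134), purple (379,303) and red (403,236). I choose the large pale one at (320,234), which points at the chest's front right corner. Next I measure it and check it in a close crop.

Run:
```python
from h import *
for n,seedw,seedc in(("top",(322,235),(240,175)),("side",(312,192),(255,220))):
    p=viewer.camera(n); C=cloud(p); hsv=cv2.cvtColor(p["color"],cv2.COLOR_RGB2HSV)
    print(hsv[seedw[1],seedw[0]])
    def blob(m,s):
        k,l=cv2.connectedComponents(m.astype(np.uint8)); return l==l[s[1],s[0]]
    mw=blob((hsv[...,0]>18)&(hsv[...,0]<36)&(hsv[...,2]>140)&(hsv[...,1]<160),seedw)
    mc=(hsv[...,0]>100)&(hsv[...,0]<125)&(hsv[...,1]>120)&(C[...,2]>.055)&(C[...,2]<.085)
    mc=blob(mc,seedc)
    for nm,m in(("wedge",mw),("chest",mc)):
        X=C[m]; X=X[np.isfinite(X).all(1)]
        r=cv2.minAreaRect((X[:,:2]*1000).astype(np.float32))
        print(n,nm,m.sum(),"centre",np.round(r[0]),"size",np.round(r[1]),"ang",round(r[2],1),"z",np.percentile(X[:,2],[2,50,98]).round(4))
        print(cv2.boxPoints(r).round())
        a=np.linalg.lstsq(np.c_[X[:,:2],np.ones(len(X))],X[:,2],rcond=None)[0];print("plane",a.round(4),"dir",np.degrees(np.arctan2(a[1],a[0])).round(1))
    if n=="top":
        cv2.imwrite("pics/crop1.png",cv2.resize(p["color"][170:310,230:420,::-1],None,fx=4,fy=4,interpolation=3))
```

```text
[ 24  89 209]
top wedge 991 centre [475. -22.] size [ 96. 216.] ang 20.6 z [-0.0013  0.011   0.0196]
[[ 392.   62.]
 [ 468. -140.]
 [ 558. -106.]
 [ 482.   96.]]
plane [-1.065   0.2878  0.5546] dir 164.9
top chest 9832 centre [620. 136.] size [281. 201.] ang 76.8 z [0.0647 0.0688 0.0731]
[[490.  22.]
 [687. -24.]
 [750. 249.]
 [554. 295.]]
plane [0.0019 0.0005 0.0676] dir 15.2
[ 22  67 246]
side wedge 477 centre [520. 328.] size [964.  59.] ang 85.4 z [-0.0019  0.0123  0.0587]
[[ 452. -150.]
 [ 511. -155.]
 [ 588.  806.]
 [ 530.  810.]]
plane [ 0.1857  0.4668 -0.0442] dir 68.3
side chest 8535 centre [621. 139.] size [282. 200.] ang 76.9 z [0.0594 0.0682 0.0702]
[[492.  24.]
 [686. -21.]
 [750. 253.]
 [556. 298.]]
plane [-0.0001 -0.004   0.0686] dir -91.3
```

View pics/crop1.png

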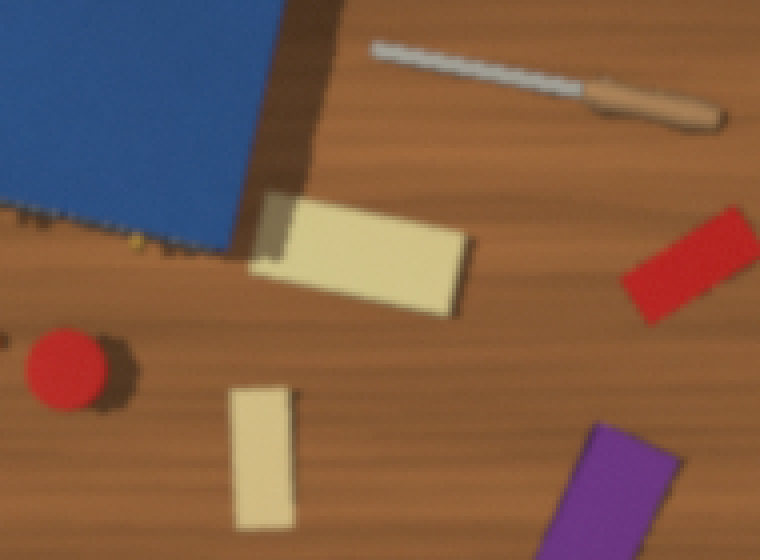

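The close crop confirms it: the large pale wedge's thin end is at crop (255,232) by the chest's corner, its thick upright end at (458,276). The small pale block at (262,460) is clearly smaller. The file lies behind the lane at the top right.

Run:
```python
from h import *
p=viewer.camera("top")
px=np.array([[262,192],[248,272],[467,236],[450,316]])/4+[230-.4,170-.4]
a=np.vstack([onz(p,px[:2],.003),onz(p,px[2:],.019)]);print(a.round(4))
thin=a[:2].mean(0);thick=a[2:].mean(0);d=(thin-thick)[:2];print("len",np.linalg.norm(d),"ang",np.degrees(np.arctan2(d[1],d[0])))
d/=np.linalg.norm(d);foot=np.array([.5152,.0385]);w=foot-thin[:2]
print("thin",thin,"thick",thick,"foot along",w@d,"left",d[0]*w[1]-d[1]*w[0])
```

```text
[[ 0.5316 -0.0026  0.003 ]
 [ 0.4831  0.0064  0.003 ]
 [ 0.5029 -0.1237  0.019 ]
 [ 0.4553 -0.1124  0.019 ]]
len 0.12318608942804975 ang 76.73816875951754
thin [0.50734391 0.00188048 0.003     ] thick [ 0.47908485 -0.11802047  0.019     ] foot along 0.0374451434690312 left 0.0007539810397128657
```

Call:
move_arm:
  offset:
    - [0,0,0]
    - [0,0,0]
    - [0,0,0]
    - [0,0,0]
    - [0,0,0]
  twist:
    - [0,0,0.14]
    - [0,0,0.14]
    - [0,0,0.14]
    - [0,0,0.14]
    - [0,0,0.14]
  grip: [0,0,0,0,0]

```text
time: 1.35
ee_pos: [0.2287, 0.5002, 0.2533]
tcp_rot: [180.0, -0.0, 115.0]
wrist_force: [-0.3, -0.0, -0.5]
opening: 0.0127
grasp_force: 0.0
```

Call:
move_arm:
  offset:
    - [0,0,0]
    - [0,0,0]
    - [0,0,0]
    - [0,0,0]
    - [0,0,0]
  twist:
    - [0,0,0.14]
    - [0,0,0.14]
    - [0,0,0.14]
    - [0,0,0.14]
    - [0,0,0.114]
  grip: [0,0,0,0,0]

```text
time: 1.85
ee_pos: [0.2287, 0.5002, 0.2533]
tcp_rot: [180.0, 0.0, 76.4]
wrist_force: [-0.8, 0.2, -0.2]
opening: -0.0002
grasp_force: 0.0
```

Call:
move_arm:
  offset:
    - [-3.7,2.4,0]
    - [-3.7,2.4,0]
    - [-3.7,2.4,0]
    - [-3.7,2.4,0]
    - [-3.7,2.4,0]
  twist:
    - [0,0,0]
    - [0,0,0]
    - [0,0,0]
    - [0,0,0]
    - [0,0,0]
  grip: [0,0,0,0,0]

```text
time: 2.35
ee_pos: [0.3031, 0.291, 0.2534]
tcp_rot: [180.0, -0.0, 76.7]
wrist_force: [2.2, -0.2, 0.1]
opening: -0.0
grasp_force: 0.0
```

Call:
move_arm:
  offset:
    - [-3.7,2.4,0]
    - [-3.7,2.4,0]
    - [-3.7,2.4,0]
    - [-3.7,2.4,0]
    - [-3.7,2.4,0]
  twist:
    - [0,0,0]
    - [0,0,0]
    - [0,0,0]
    - [0,0,0]
    - [0,0,0]
  grip: [0,0,0,0,0]

```text
time: 2.85
ee_pos: [0.3773, 0.0832, 0.2536]
tcp_rot: [179.9, -0.0, 76.7]
wrist_force: [1.3, 0.9, 0.8]
opening: 0.0
grasp_force: 0.0
```

Call:
move_arm:
  offset:
    - [-3.7,2.4,0]
    - [-3.7,2.4,0]
    - [-3.7,2.4,0]
    - [-3.7,2.4,0]
    - [-3.7,2.4,0]
  twist:
    - [0,0,0]
    - [0,0,0]
    - [0,0,0]
    - [0,0,0]
    - [0,0,0]
  grip: [0,0,0,0,0]

```text
time: 3.35
ee_pos: [0.4517, -0.1247, 0.2535]
tcp_rot: [180.0, -0.0, 76.7]
wrist_force: [0.8, 1.1, 0.2]
opening: 0.0001
grasp_force: 0.0
```

Call:
move_arm:
  offset:
    - [-3.7,2.4,0]
    - [0,0,4]
    - [0,0,2]
    - [0,0,0]
  twist:
    - [0,0,0]
    - [0,0,0]
    - [0,0,0]
    - [0,0,0]
  grip: [0,0,0,0]

```text
time: 3.75
ee_pos: [0.465, -0.1642, 0.1903]
tcp_rot: [-179.7, -0.0, 76.7]
wrist_force: [0.4, -0.7, -0.8]
opening: 0.0001
grasp_force: 0.0
```

Run:
```python
from h import *
o=bot.get_obs();p=viewer.camera("wrist");save(p,"w1.png");print(o["ee_pos"],o["tcp_rot"],o["wrist_force"])
for t in("wedge","corner","chest"):
    for r in finder.pinpoint(p,t)[:3]: print(t,r["p"],r["position"],onz(p,r["position"],.07 if t=="corner" else 0,o).round(4))
```

```text
[ 0.4650311  -0.16420687  0.19034873] [-1.79716592e+02 -3.14347346e-02  7.66612589e+01] [ 0.44355593 -0.65893998 -0.81438121]
wedge 0.78 [286.7, 64.9] [[ 0.4915 -0.0584  0.    ]]
wedge 0.77 [322.2, 270.8] [[ 0.4823 -0.2611  0.    ]]
wedge 0.74 [162.1, 247.3] [[ 0.3272 -0.1975  0.    ]]
```

View pics/w1.png

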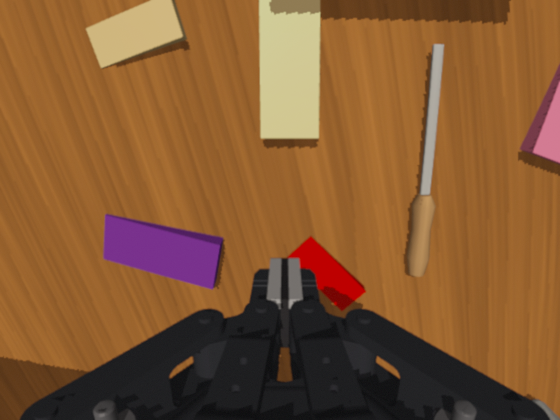

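The wrist view shows the wedge's thick end at (261–319,138), pointing straight up the image. The red block's nearest corner is (311,237), right below the fingers, so I need its clearance.

Run:
```python
from h import *
o=bot.get_obs();p=viewer.camera("wrist")
C=cloud(p,o)
e=onz(p,[[261,138],[319,138]],.019,o);t=onz(p,[[261,2],[320,10]],.0155,o);r=onz(p,[[311,237],[289,255]],.012,o)
print(e.round(4),t.round(4),r.round(4),C[245,312],C[130,290])
R0=R.from_euler('xyz',o["tcp_rot"],degrees=True).as_matrix()
for q in np.vstack([e,r]): print((R0.T@(q-o["ee_pos"])).round(4))
s=e-t;print(np.degrees(np.arctan2(-s[:,1],-s[:,0])))
```

```text
[[ 0.4585 -0.1132  0.019 ]
 [ 0.508  -0.1248  0.019 ]] [[ 0.4849 -0.0085  0.0155]
 [ 0.5298 -0.025   0.0155]] [[ 0.4819 -0.2181  0.012 ]
 [ 0.4564 -0.2322  0.012 ]] [ 0.48098516 -0.23100048  0.00296934] [ 0.48480246 -0.11253083  0.01638287]
[ 0.0478 -0.0201  0.176 ]
[0.0478 0.0307 0.1761]
[-0.0491  0.0267  0.1831]
[-0.0686  0.0051  0.183 ]
[75.85205892 77.70034807]
```

Call:
move_arm:
  offset:
    - [0.3,0.4,4.5]
    - [0,0,4.5]
    - [0,0,4]
    - [0,0,2]
    - [0,0,1]
  twist:
    - [0,0,0]
    - [0,0,0]
    - [0,0,0]
    - [0,0,0]
    - [0,0,0]
  grip: [0,0,0,0,0]

```text
time: 4.5
ee_pos: [0.4704, -0.1618, 0.0322]
tcp_rot: [-179.9, -0.0, 76.7]
wrist_force: [0.3, -0.6, 0.7]
opening: 0.0
grasp_force: 0.0
```

Call:
move_arm:
  offset:
    - [0,0,0]
    - [1,0,0]
    - [1,0,0]
    - [0.8,0,0]
    - [0.4,0,0]
  twist:
    - [0,0,0]
    - [0,0,0]
    - [0,0,0]
    - [0,0,0]
    - [0,0,0]
  grip: [0,0,0,0,0]

```text
time: 5.0
ee_pos: [0.4789, -0.1301, 0.0341]
tcp_rot: [179.9, -0.0, 76.8]
wrist_force: [-0.3, -0.5, 0.2]
opening: 0.0
grasp_force: 0.0
```

Call:
move_arm:
  offset:
    - [0,0,0.4]
    - [0.5,0,0]
    - [0.7,0,0]
    - [0.7,0,0]
    - [0.5,0,0]
  twist:
    - [0,0,0]
    - [0,0,0]
    - [0,0,0]
    - [0,0,0]
    - [0,0,0]
  grip: [0,0,0,0,0]

```text
time: 5.5
ee_pos: [0.4839, -0.1071, 0.0293]
tcp_rot: [-180.0, -0.0, 76.7]
wrist_force: [0.4, -0.2, 0.0]
opening: 0.0
grasp_force: 0.1
```

Call:
move_arm:
  offset:
    - [0.5,0,0]
    - [0.4,0,0]
    - [0.3,0,0]
    - [0.2,0,0]
    - [0,0,0]
  twist:
    - [0,0,0]
    - [0,0,0]
    - [0,0,0]
    - [0,0,0]
    - [0,0,0]
  grip: [0,0,0,0,0]

```text
time: 6.0
ee_pos: [0.487, -0.0939, 0.0293]
tcp_rot: [180.0, -0.0, 76.7]
wrist_force: [0.6, 0.4, -0.9]
opening: 0.0004
grasp_force: 0.0
```

Run:
```python
from h import *
o=bot.get_obs();p=viewer.camera("wrist");print(o["ee_pos"],o["wrist_force"])
q=viewer.camera("top")
a=p["color"][:,:,::-1];b=cv2.resize(q["color"][170:275,250:390,::-1],(560,420),interpolation=3)
cv2.imwrite("pics/c2.png",cv2.resize(np.hstack([a,b]),(800,300)))
```

```text
[ 0.48703129 -0.09392423  0.02932417] [ 0.61186105  0.3842728  -0.87881957]
```

View pics/c2.png

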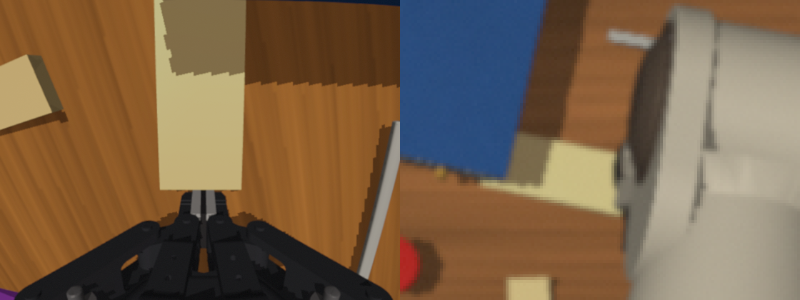

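The left half shows the fingers centred on the thick end (200,190), with the wedge straight. In the right half its thin end is going under the chest corner at about (515,165).

Call:
move_arm:
  offset:
    - [0.2,0,0]
    - [0.2,0,0]
    - [0.2,0,0]
    - [0,0,0]
  twist:
    - [0,0,0]
    - [0,0,0]
    - [0,0,0]
    - [0,0,0]
  grip: [0,0,0,0]

```text
time: 6.5
ee_pos: [0.4884, -0.088, 0.0293]
tcp_rot: [-180.0, -0.0, 76.7]
wrist_force: [-0.3, -0.0, -0.3]
opening: 0.0003
grasp_force: 0.0
```

Call:
move_arm:
  offset:
    - [0.2,0,0]
    - [0.2,0,0]
    - [0.2,0,0]
    - [0,0,0]
  twist:
    - [0,0,0]
    - [0,0,0]
    - [0,0,0]
    - [0,0,0]
  grip: [0,0,0,0]

```text
time: 6.9
ee_pos: [0.4896, -0.0828, 0.0293]
tcp_rot: [180.0, 0.1, 76.7]
wrist_force: [-1.0, -6.1, 0.0]
opening: -0.0001
grasp_force: 2.5
```

Run:
```python
from h import *
p=viewer.camera("wrist");o=bot.get_obs();print(o["ee_pos"],o["wrist_force"])
C=cloud(p,o);m=(p["color"][...,2]>1.5*p["color"][...,0])&(C[...,2]>.06)
print(m.sum())
p=viewer.camera("side");C=cloud(p);hsv=cv2.cvtColor(p["color"],cv2.COLOR_RGB2HSV)
m=(hsv[...,0]>100)&(hsv[...,0]<125)&(hsv[...,1]>120)&(C[...,2]>.055)&(C[...,2]<.085)&(C[...,0]<.8)&(C[...,0]>.45)
X=C[m];r=cv2.minAreaRect((X[:,:2]*1000).astype(np.float32));print(r);save(p,"side2.png")
print(finder.pinpoint(p,"corner"))
```

```text
[ 0.48963433 -0.08287106  0.02932297] [-0.17258753 -5.93364735 -0.94740143]
4361
((621.7568359375, 138.47763061523438), (282.1893005371094, 199.67010498046875), 77.09614562988281)
[{'position': [341.6, 243.9], 'p': 0.7}, {'position': [298.0, 196.5], 'p': 0.59}]
```

Call:
move_arm:
  offset:
    - [-1,0,0]
    - [-2,0,0]
    - [0,0,-4]
    - [0,0,-4.5]
    - [0,0,-4.5]
  twist:
    - [0,0,0]
    - [0,0,0]
    - [0,0,0]
    - [0,0,0]
    - [0,0,0]
  grip: [0,0,0,0,0]

```text
time: 7.55
ee_pos: [0.4823, -0.1118, 0.1606]
tcp_rot: [-180.0, -0.0, 76.7]
wrist_force: [0.7, -0.2, 0.4]
opening: -0.0004
grasp_force: 0.0
```

Call:
move_arm:
  offset:
    - [4,0,0]
    - [4,0,0]
    - [4,0,0]
    - [3.4,0,0]
    - [0,0,0]
  twist:
    - [0,0,0]
    - [0,0,0]
    - [0,0,0]
    - [0,0,0]
    - [0,0,0]
  grip: [0,0,0,0,0]

```text
time: 8.05
ee_pos: [0.5187, 0.0412, 0.1591]
tcp_rot: [-180.0, -0.1, 76.9]
wrist_force: [-0.4, -0.5, 0.0]
opening: -0.0001
grasp_force: 0.0
```

Run:
```python
from h import *
o=bot.get_obs();p=viewer.camera("wrist");save(p,"w3.png");print(o["ee_pos"],o["tcp_rot"],o["wrist_force"])
C=cloud(p,o);hsv=cv2.cvtColor(p["color"],cv2.COLOR_RGB2HSV)
m=(hsv[...,0]>100)&(hsv[...,0]<125)&(hsv[...,1]>120)&(abs(C[...,2]-.07)<.012)
Y=C[m];print(m.sum(),Y.min(0),np.median(Y[:,2]))
for t in("corner","wedge"):
    for r in finder.pinpoint(p,t)[:3]: print(t,r["p"],r["position"],onz(p,r["position"],.07 if t=="corner" else 0,o).round(4))
```

```text
[0.51868975 0.04123909 0.15905432] [-1.79980487e+02 -7.81404496e-02  7.69197325e+01] [-0.43103298 -0.46443113  0.03072064]
78758 [ 0.49195254 -0.02463836  0.06564813] 0.06852733103354224
corner 0.64 [280.6, 228.9] [[0.5159 0.0388 0.07  ]]
wedge 0.9 [534.4, 310.2] [[ 0.7417 -0.1348  0.    ]]
wedge 0.7 [146.0, 268.6] [[0.375  0.0012 0.    ]]
```

View pics/w3.png

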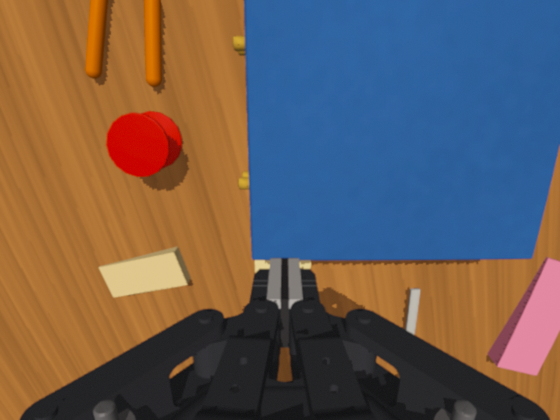

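The chest's front right corner is at (252,260), with the fingers over it and the wedge end visible at (262–310,264) still under the chest. I nudge by 2–3 mm and press.

Call:
move_arm:
  offset:
    - [-0.3,-0.2,2]
    - [0,0,2]
    - [0,0,1.5]
    - [0,0,0.5]
    - [0,0,0]
  twist:
    - [0,0,0]
    - [0,0,0]
    - [0,0,0]
    - [0,0,0]
    - [0,0,0]
  grip: [0,0,0,0,0]

```text
time: 8.7
ee_pos: [0.5152, 0.0352, 0.0988]
tcp_rot: [-179.9, 0.0, 76.7]
wrist_force: [-0.0, 0.2, -0.0]
opening: 0.0
grasp_force: 0.0
```

Call:
move_arm:
  offset:
    - [0,0,0.2]
    - [0,0,0.2]
    - [0,0,0]
  twist:
    - [0,0,0]
    - [0,0,0]
    - [0,0,0]
  grip: [0,0,0]

```text
time: 9.0
ee_pos: [0.5158, 0.0358, 0.0956]
tcp_rot: [180.0, -0.0, 76.7]
wrist_force: [0.0, -0.1, 0.3]
opening: -0.0002
grasp_force: 0.0
```

Call:
move_arm:
  offset:
    - [0.25,0,0]
    - [0,0,0.1]
    - [0,0,0.1]
    - [0,0,0]
  twist:
    - [0,0,0]
    - [0,0,0]
    - [0,0,0]
    - [0,0,0]
  grip: [0,0,0,0]

```text
time: 9.4
ee_pos: [0.5161, 0.0383, 0.0931]
tcp_rot: [-180.0, 0.0, 76.7]
wrist_force: [-0.3, 0.3, -0.7]
opening: -0.0001
grasp_force: 0.0
```

Call:
move_arm:
  offset:
    - [0,0,0.1]
    - [0,0,0]
  twist:
    - [0,0,0]
    - [0,0,0]
  grip: [0,0]

```text
time: 9.6
ee_pos: [0.5161, 0.0382, 0.0921]
tcp_rot: [-180.0, 0.0, 76.7]
wrist_force: [-0.2, -0.6, 1.1]
opening: -0.0002
grasp_force: 0.0
```

Call:
move_arm:
  offset:
    - [0,0,0.05]
    - [0,0,0]
  twist:
    - [0,0,0]
    - [0,0,0]
  grip: [0,0]

```text
time: 9.8
ee_pos: [0.5161, 0.0382, 0.0917]
tcp_rot: [-180.0, 0.0, 76.7]
wrist_force: [0.5, 0.3, 0.6]
opening: -0.0001
grasp_force: 0.0
```

Call:
move_arm:
  offset:
    - [0,0,0.05]
    - [0,0,0]
  twist:
    - [0,0,0]
    - [0,0,0]
  grip: [0,0]

```text
time: 10.0
ee_pos: [0.5162, 0.0382, 0.0915]
tcp_rot: [180.0, -0.0, 76.7]
wrist_force: [-0.9, -0.7, 3.0]
opening: 0.0003
grasp_force: 1.1
```

Call:
move_arm:
  offset:
    - [0,0,0.05]
    - [0,0,0]
  twist:
    - [0,0,0]
    - [0,0,0]
  grip: [0,0]

```text
time: 10.2
ee_pos: [0.5162, 0.0382, 0.0914]
tcp_rot: [180.0, -0.0, 76.7]
wrist_force: [-1.8, -0.9, 6.2]
opening: 0.0001
grasp_force: 3.1
```

Call:
move_arm:
  offset:
    - [0,0,0.04]
    - [0,0,0]
  twist:
    - [0,0,0]
    - [0,0,0]
  grip: [0,0]

```text
time: 10.4
ee_pos: [0.5162, 0.0382, 0.0914]
tcp_rot: [180.0, -0.0, 76.7]
wrist_force: [-4.4, -0.7, 8.5]
opening: 0.0001
grasp_force: 4.6
```

Call:
move_arm:
  offset:
    - [0,0,0.05]
    - [0,0,0.03]
    - [0,0,0]
    - [0,0,0]
    - [0,0,0]
  twist:
    - [0,0,0]
    - [0,0,0]
    - [0,0,0]
    - [0,0,0]
    - [0,0,0]
  grip: [0,0,0,0,0]

```text
time: 10.9
ee_pos: [0.5162, 0.0382, 0.0913]
tcp_rot: [179.9, -0.0, 76.7]
wrist_force: [-5.5, -0.8, 13.9]
opening: 0.0001
grasp_force: 7.4
```

Call:
move_arm:
  offset:
    - [0,0,0]
    - [0,0,0]
    - [0,0,0]
    - [0,0,0]
    - [0,0,0]
  twist:
    - [0,0,0]
    - [0,0,0]
    - [0,0,0]
    - [0,0,0]
    - [0,0,0]
  grip: [0,0,0,0,0]

```text
time: 11.4
ee_pos: [0.5162, 0.0382, 0.0913]
tcp_rot: [179.9, -0.0, 76.7]
wrist_force: [-5.9, -0.2, 15.0]
opening: 0.0003
grasp_force: 7.4
```

Held at 15 N with no sinking. Now I move clear and check.

Call:
move_arm:
  offset:
    - [0,0,-1]
    - [0,0,-4]
    - [0,0,-4.5]
    - [0,0,-4.5]
    - [-4.5,0,-2]
  twist:
    - [0,0,0]
    - [0,0,0]
    - [0,0,0]
    - [0,0,0]
    - [0,0,0]
  grip: [0,0,0,0,0]

```text
time: 11.9
ee_pos: [0.5072, -0.0032, 0.2537]
tcp_rot: [179.7, -0.1, 77.0]
wrist_force: [1.0, -1.4, -0.7]
opening: -0.0001
grasp_force: 0.0
```

Call:
move_arm:
  offset:
    - [-4.5,2,0]
    - [-4.5,2,0]
    - [-4.5,2,0]
    - [-4.5,2,0]
    - [0,0,0]
  twist:
    - [0,0,0]
    - [0,0,0]
    - [0,0,0]
    - [0,0,0]
    - [0,0,0]
  grip: [0,0,0,0,0]

```text
time: 12.4
ee_pos: [0.5425, -0.2041, 0.2484]
tcp_rot: [-179.9, 0.1, 76.4]
wrist_force: [0.5, 0.9, 0.2]
opening: -0.0
grasp_force: 0.0
```

Run:
```python
from h import *
o=bot.get_obs();print(o["ee_pos"],o["wrist_force"])
p=viewer.camera("side");C=cloud(p);hsv=cv2.cvtColor(p["color"],cv2.COLOR_RGB2HSV)
m=(hsv[...,0]>100)&(hsv[...,0]<125)&(hsv[...,1]>120)&(C[...,2]>.055)&(C[...,2]<.085)&(C[...,0]<.8)&(C[...,0]>.45)
X=C[m];print(cv2.minAreaRect((X[:,:2]*1000).astype(np.float32)))
q=viewer.camera("wrist")
cv2.imwrite("pics/fin.png",cv2.resize(np.hstack([p["color"],q["color"]])[:,:,::-1],(800,300)))
```

```text
[ 0.54247999 -0.20405508  0.24842582] [0.52018238 0.92818979 0.24530903]
((621.8048706054688, 138.8347930908203), (282.0002136230469, 200.1020050048828), 76.87063598632812)
```

View pics/fin.png

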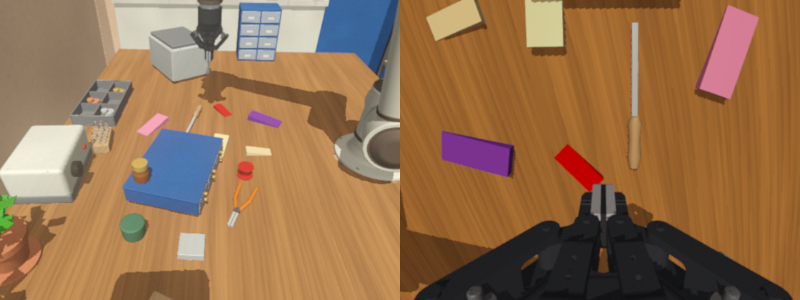

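The final view shows the wedge in under the chest's corner (221,140), the chest where it was, the jar and other items undisturbed, and the arm clear.

```bash
python3 -c "
from workcell import bot
print(bot.job_done())"
```

```text
the job is handed in; nothing more can be done
None
```

The wedge is pushed in snug under the front right foot, the chest held firm under a 15 N press above that foot and did not shift, and the job is handed in with the arm clear.

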